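# Draw the firing tray out of the cold bench kiln with the kiln hook

### The arm

A 6-joint arm with a two-finger parallel gripper is mounted at the origin on a cart in front of the work surface, level with it; the furniture and walls round the work are solid. World frame = base frame: x ahead of the robot, y to its left, z up, the work surface at z = 0. Lengths are in m, angles in rad, forces in N, time in s.
With the tool pointing down it reaches from about 0.25 to 0.725 m from the base axis. Payload 4 kg.
Tool frame: the origin (TCP) lies midway between the tips of the shut fingers; the grasp point (between the pads) lies bot.pinch_z behind it (bot.pinch_z is the distance from the TCP to the grasp point, in m); z points along the fingers, y is the direction in which the jaws open and shut (so a half turn about z gives the same grasp; the last joint's range is limited). The gripper opens to 85 mm and grips with 20 to 120 N. Pads are 22 mm wide; open, the fingers measure 114 mm over their backs; the gripper's body (76 mm by 85 mm) begins 54 mm behind the grasp point. The pads swing forward as they close: fully open they stand 13 mm farther back than shut.
Start: joints at [-1.255, 0.241, 0.005, 1.335, 0, 1.571], TCP at [0.155, -0.475, 0.231] pointing down, gripper open.
Joint ranges: [-2.72, 2.72], [-1.05, 1.87], [-1.09, 1.28], [-1.99, 2.15], [-1.42, 1.44], [-3.14, 3.14]. Speed limits (rad/s): [2.79, 2.79, 3.14, 3.14, 3.14, 3.14].

### API

Orientations are given as a unit quaternion [x, y, z, w].
In Python, from workcell import bot gives the robot as it stands. The module is installed in compiled form; this text tells all that it offers.
- The arm moves only by the tool move_arm, never from a script. Its argument "series" is a list that holds one entry, the list of rows, each a list of 7 numbers: the shift along the world's x, y, z in cm, then the turn, a rotation vector about the world's x, y, z in degrees, then the opening, from 0 (shut) to 1 (fully open). A call has exactly 5 rows; each row shifts and turns the pose as measured when the row begins; what a row does not reach is not made up. A row lasts 1/10 s, in which the tool goes at most 50 mm and 8.59 degrees, less where a joint would pass 70% of its speed; a pose out of reach is approached as far as the arm can. A call with a gripper value outside its range is refused whole. The fingers move at their own pace and stop on an object; the grip force is fixed at half the most. Time passes only in rows, so rows that do not move let the fingers close, or fill a call up. It gives the time, the measured TCP pose, the force and the opening at its end, in the units of the state.
- bot.get_obs(): the state, without advancing time (a new reading comes with each control period).
- bot.camera(name): name is "side" or "top" or "wrist"; returns (picture, depth): 400x640x3 uint8, red, green, blue; 400x640 float32, m along the optical axis (not along the pixel's ray), 0 where there is no reading.
- bot.camera_info(name): a dict with "vfov" (degrees; the focal length in pixels is half the picture's height over the tangent of half this angle, whatever the lens; pixels are square), "cx", "cy" (the principal point, pixels), "k1" (the pictures are not rectified: a ray, as slopes to the right and down, at radius r is drawn at 1 + k1 r^2 times it, then the intrinsics apply), "cam_to_world" (4x4, takes a point from camera to world coordinates); the wrist camera has in their place "tool_from_camera" (4x4, takes a point from camera to tool coordinates, whose origin is the TCP and whose axes are the flange's). Camera axes: x right, y down, z forward; pixel columns grow to the right and rows downward; lengths in m; the calibration is good to about 2 mm. A picture is of the moment at which its call begins: read the wrist's pose just before it. camera_info takes no time and is no camera call.
- bot.job_done(): hands the job in, once; it reports no verdict.
Trained networks look in the newest picture that a camera, given by its name, has taken for a name from the list of things; names that differ only in an ending like _2 or _b are one class to them, and where a whole thing is asked for, a point or a joint stands for the part that bears it (a point fixed in the world has none). Each returns a list of dicts, best first, with "confidence" (0 to 1); they miss things now and then, are a little off and sometimes report something else, mostly with a low value. They report only what shows in the picture. A call takes as long as a camera call.
- bot.find_in(camera, target): "at" ([x, y, z] in m, in world coordinates, good to about 4 mm: the middle of the surface that is visible of it).
The state is a dict: "clock": time; "joint_pos": joint angles; "joint_vel": joint speeds; "tau": joint torques, N m; "eef_pos": TCP position; "tool_rot": TCP orientation; "ft_force": force on the tool from outside, world axes, zero at the start; "ft_torque": the same for the moment, N m; "grip_width": finger opening in m.
Only numpy, scipy, OpenCV 4.12 (cv2) and the standard library are available. Lean on these libraries where they do the work, as an engineer would, in place of code of your own. Each camera call takes 0.05 s, during which the arm holds its last target.

### The job

The kiln has cooled: with the kiln hook from its rest, reach in under the heat shield, feel for the wire loop on the firing tray, catch it and draw the tray out onto the dropped door until the silver cuff stands completely clear of the kiln's mouth, still upright on its tray. Then hang the hook back in both forks of its rest. Go gently, for the kiln lining is brittle, and leave the jar and the steel block where they are.

Things in the scene. Friction and masses are not known exactly. Their poses are not given: they have to be found in the camera images.
- kiln: Grey bench kiln, 190 wide, 218 deep, 195 high, door dropped down. Origin: on the bench under the middle of the mouth plane (front face); x level into the chamber, y left as one looks in, z up. Chamber: 118 wide (y -59 to 59), 60 high, hearth at z = 50 mm, ceiling at 110. A loose firing tray stands in it, square and centred (3 mm play each side); its depth differs and is NOT measured.
- mouth (a point): Middle of the mouth's lower edge: kiln frame x 0, y 0, z 50 mm. Behind it the tray, 112 wide, 112 long, about 0.45 kg, drag 2 to 6 N: floor 6 mm thick, side and back lips 14 high, front wall 26 high (z 50 to 76), upright and flat.
- shield (a point): Middle of the front edge of the steel heat shield over the mouth: kiln x -36 mm, z 115; it covers x -36 to 0, z 113 to 117, 150 wide. Under it, out of sight, a level wire loop sticks out from the tray's front wall: 5 mm wire, z 56.5 to 61.5; opening 36 wide (y), 16 long (x), free from above. Its cross wire's axis is 18.5 mm before the wall and at the start 30 to 60 mm inside the mouth (x).
- shelf_edge (a point): Middle of the top front edge of the dropped door: kiln x -140, y 0, z 50 mm. The door is a level shelf, 150 wide, in one plane with the hearth; the tray slides out onto it.
- cuff_mid (a point): Open silver cuff bracelet, 54 x 59 mm and 22 high, standing on edge on the tray's floor; point at its centre, half-way up (z = 66 mm); z is its upright axis. It lies up to 18 mm off the tray's centre along the kiln's x and 15 mm along y, so it tells the tray's depth only roughly.
- hook_grip (a point): Kiln hook, 0.15 kg: 7 mm steel rod with a wooden handle, 80 long, 14 wide (y), 16 high (z). Point on the rod's axis at the middle of the handle, near its balance point; x along the rod to the hook end, z up. The rod runs to x = 125 mm, where it is bent straight down: a 7 mm round finger, its tip 28 mm under the axis. A 7 mm tail rod sticks out behind to x = -86.
- hook_tip (a point): Lowest point of the hook's bent-down finger, 125 mm ahead of hook_grip and 28 mm below it.
- hook_rest: Fixed steel rest: foot with two posts, each with an open V fork, 30 mm wide at its mouth. Origin on the bench; the hook lies along x, its grip point above the origin (within 5 mm at the start), rod axis 75 mm above the bench, hook end to +x. Forks (6 mm thick, z 69 to 90) at x = 80 (under the rod) and x = -58 (under the tail); the handle between them is free all round.
- jar_mid (a point): Bystander: glass jar with a brown cap, 48 wide, 65 high; point half-way up. To be left alone.
- block_mid (a point): Bystander: square steel block, 62 x 62 x 20 mm; point half-way up. To be left alone.

How it is judged:
On the way, in this order (a step that is already met when the one before it is completed fails the run):
1. the hook's tip reaches in under the shield, at least 20 mm inside the kiln's mouth (x of hook_tip in the frame of kiln above 0.02 m and y of hook_tip in the frame of kiln between -0.055 and 0.055 m and z of hook_tip in the frame of kiln below 0.105 m), for 0.1 s.
2. the cuff has come out of the mouth on its tray: its centre at least 30 mm in front of the mouth (x of cuff_mid in the frame of kiln below -0.03 m and height (world z) of cuff_mid between 0.0625 and 0.0705 m), for 0.2 s.
At the end, for the whole second after the job is handed in: Cuff upright (0.15 rad) on its tray on the door shelf, centre 30 to 115 mm in front of the kiln's mouth; hook released in both forks of its rest, grip point within 26 mm of its place and 69 to 81 mm high, in line within 0.1 rad, hook end as at first, hanging down (all of step 2 and x of cuff_mid in the frame of kiln above -0.115 m and angle between cuff_mid's own z axis and vertical below 0.15 rad and horizontal distance between hook_grip and hook_rest below 0.026 m and height (world z) of hook_grip between 0.069 and 0.081 m and angle between the x axis of hook_grip and the x axis of hook_rest, either way round below 0.1 rad and angle between hook_grip's own z axis and vertical below 0.6 rad and x of hook_tip in the frame of hook_rest above 0.1 m); the robot touches nothing.
It fails at once if the hook or the arm presses on the kiln with more than 20 N (contact force between any of hook, the arm, the fingers and kiln above 20 N).
It fails at once if the cuff is tipped over (angle between cuff_mid's own z axis and vertical above 0.5 rad).
It fails at once if the jar or the steel block is moved by more than 20 mm (distance of any of jar_mid, block_mid from where it was at the start of the episode above 0.02 m).
It also fails if it takes over 61 s, if anything falls off the work surface, if the arm or the gripper's body presses on something with over 40 N, if the wrist force passes 120 N, or if a joint passes its speed limit or range.

## Working session

There is one attempt and no reset: what is moved stays moved. The work goes in short steps, Python scripts to look and compute and a tool call to move; the robot and the scene stay as the last step left them, time stands still between calls to the robot, and variables do not carry over. Pictures are saved under pics/ and viewed, and the job is handed in when it is done.

Besides the shell and the picture viewer there is one more tool, called after "Request:" as name(argument=value, ...), one argument or row to a line, values as JSON. move_arm: Moves the arm, as the interface text tells. Its arguments: {"type":"object","properties":{"series":{"type":"array","items":{"type":"array","items":{"type":"array","items":{"type":"number"}}}}},"required":["series"]}

```bash
mkdir -p pics
cat > h.py <<'E'
import numpy as np, cv2
from workcell import bot
from scipy.spatial.transform import Rotation as R
def K(info):
    f=200/np.tan(np.radians(info['vfov'])/2); return f,info['cx'],info['cy'],info['k1']
def c2w(name,obs=None):
    i=bot.camera_info(name)
    if name!='wrist': return np.array(i['cam_to_world'])
    T=np.eye(4);T[:3,:3]=R.from_quat(obs['tool_rot']).as_matrix();T[:3,3]=obs['eef_pos']
    return T@np.array(i['tool_from_camera'])
def rays(info,uv):
    f,cx,cy,k1=K(info); uv=np.atleast_2d(uv).astype(float)
    d=(uv-[cx,cy])/f; s=d.copy()
    for _ in range(20): s=d/(1+k1*(s**2).sum(1,keepdims=True))
    return np.c_[s,np.ones(len(s))]
def cloud(name,depth,obs=None):
    info=bot.camera_info(name)
    v,u=np.mgrid[0:400,0:640]
    r=rays(info,np.c_[u.ravel(),v.ravel()])*depth.ravel()[:,None]
    T=c2w(name,obs); return (r@T[:3,:3].T+T[:3,3]).reshape(400,640,3)
def proj(name,P,obs=None):
    info=bot.camera_info(name);f,cx,cy,k1=K(info)
    T=np.linalg.inv(c2w(name,obs));p=np.atleast_2d(P)@T[:3,:3].T+T[:3,3]
    s=p[:,:2]/p[:,2:];r2=(s**2).sum(1,keepdims=True);return s*(1+k1*r2)*f+[cx,cy]
def shot(name,tag):
    o=bot.get_obs();im,d=bot.camera(name)
    cv2.imwrite(f'pics/{tag}.png',im[:,:,::-1]);np.savez(f'{tag}.npz',d=d,im=im,C=cloud(name,d,o));return o,im,d
E
python3 - <<'E'
from h import *
np.set_printoptions(precision=4,suppress=True)
print(bot.pinch_z, bot.get_obs())
for n in ['side','top','wrist']:
    shot(n,n+'0')
    print(n,bot.camera_info(n))
    for t in ['kiln','mouth','shield','shelf_edge','cuff_mid','hook_grip','hook_tip','hook_rest','jar_mid','block_mid']:
        print(t,[(np.array(x['at']).round(4).tolist(),round(x['confidence'],2)) for x in bot.find_in(n,t)][:3])
print(bot.get_obs()['clock'])
E
```

```text
0.0187 {'clock': 0.0, 'joint_pos': array([-1.255 ,  0.2414,  0.0037,  1.3352, -0.    ,  1.5708]), 'joint_vel': array([-0.0003,  0.0013, -0.001 , -0.0002,  0.0004, -0.0004]), 'tau': array([ -0.0005, -37.2319,  25.2407,   0.0169,   0.    ,   0.    ]), 'eef_pos': array([ 0.1551, -0.4747,  0.2304]), 'tool_rot': array([ 0.9876,  0.1572, -0.0002, -0.001 ]), 'ft_force': array([-0.7534, -0.2589, -0.1706]), 'ft_torque': array([-0.0854,  0.0257, -0.0185]), 'grip_width': 0.08533879250368981}
side {'vfov': 45.18101935549764, 'cx': 317.9364765102866, 'cy': 208.06998436684026, 'k1': -0.016207154576952206, 'cam_to_world': array([[-0.9135, -0.2582,  0.3143,  0.2162],
       [-0.4063,  0.544 , -0.7342,  0.8638],
       [ 0.0186, -0.7984, -0.6018,  0.8532],
       [ 0.    ,  0.    ,  0.    ,  1.    ]])}
kiln [([0.6731, 0.1175, 0.1277], 0.76)]
mouth [([0.6743, 0.1191, 0.1308], 0.92)]
shield [([0.6746, 0.1246, 0.1256], 0.8)]
shelf_edge [([0.6744, 0.1159, 0.1299], 0.87)]
cuff_mid []
hook_grip [([0.6231, -0.2399, 0.0776], 0.64)]
hook_tip [([0.6314, 0.2208, 0.0504], 0.74)]
hook_rest [([0.6225, -0.2477, 0.0
[... 680 characters left out ...]
47, 0.0735], 0.81)]
hook_tip [([0.6178, -0.2564, 0.0787], 0.88)]
hook_rest [([0.6184, -0.2484, 0.0095], 0.66)]
jar_mid [([0.626, 0.2059, 0.0647], 0.77), ([0.6159, -0.249, 0.0097], 0.63), ([0.617, -0.2531, 0.0751], 0.56)]
block_mid [([0.4665, 0.143, 0.0225], 0.86)]
wrist {'vfov': 61.59634838436628, 'cx': 318.41820273738927, 'cy': 201.94094468309316, 'k1': -0.01729975697039113, 'tool_from_camera': array([[ 0.0007, -0.9445, -0.3286,  0.0842],
       [ 1.    ,  0.0009, -0.0003, -0.    ],
       [ 0.0006, -0.3286,  0.9445, -0.1425],
       [ 0.    ,  0.    ,  0.    ,  1.    ]])}
kiln []
mouth []
shield []
shelf_edge []
cuff_mid []
hook_grip []
hook_tip []
hook_rest []
jar_mid []
block_mid []
1.65
```

View images.

View pics/side0.png

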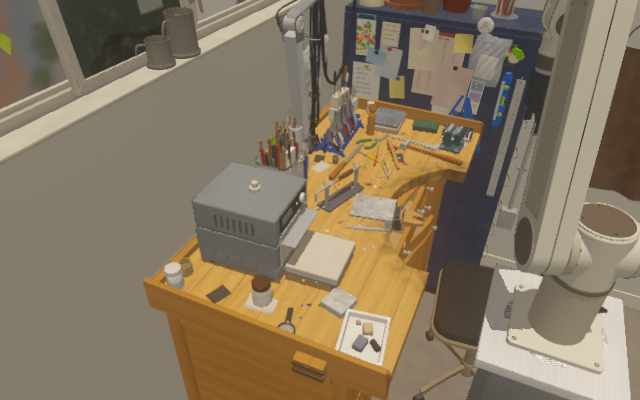

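View pics/top0.png

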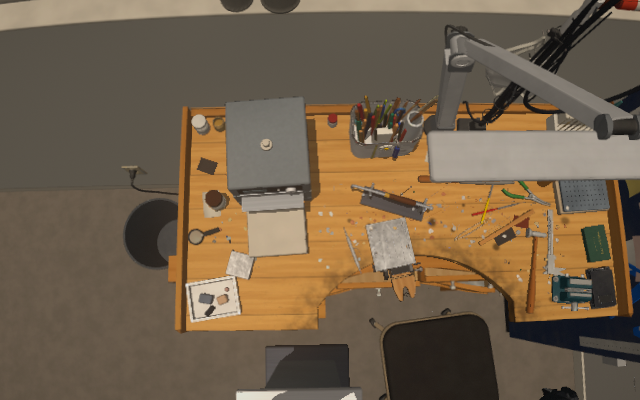

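Run:
```python
from h import *
np.set_printoptions(precision=4,suppress=True)
z=np.load('top0.npz');C=z['C'];im=z['im']
u=slice(200,460)
m=np.zeros((400,640),bool);m[80:290,200:330]=1
def rect(lo,hi,mm=m):
    s=mm&(C[...,2]>lo)&(C[...,2]<hi);p=C[s][:,:2].astype(np.float32)
    (c,sz,a)=cv2.minAreaRect(p*1000);b=cv2.boxPoints((c,sz,a));print(lo,hi,s.sum(),c,sz,a,C[s][:,2].mean());print(b)
rect(.188,.202);rect(.108,.122);rect(.044,.056)
cv2.imwrite('pics/crop_top.png',cv2.resize(im[170:230,330:450][:,:,::-1],None,fx=6,fy=6,interpolation=cv2.INTER_CUBIC))
s=np.load('side0.npz')['im']
cv2.imwrite('pics/crop_side.png',cv2.resize(s[160:290,190:390][:,:,::-1],None,fx=4,fy=4,interpolation=cv2.INTER_CUBIC))
```

```text
0.188 0.202 7182 (766.3965454101562, 89.99552917480469) (280.75042724609375, 247.09300231933594) 3.0835020542144775 0.19511885171664714
[[619.5788 205.8122]
 [632.8703 -40.9231]
 [913.2143 -25.8211]
 [899.9228 220.9141]]
0.108 0.122 1261 (745.5645141601562, 76.7175064086914) (332.1340637207031, 315.0604248046875) 89.70237731933594 0.11654801825339656
[[587.1738 -88.529 ]
 [902.23   -90.1656]
 [903.9552 241.964 ]
 [588.899  243.6006]]
0.044 0.056 2734 (693.4342041015625, 82.05721282958984) (418.3901672363281, 349.2582702636719) 0.24677513539791107 0.04989934869106688
[[483.4889 255.7837]
 [484.9932 -93.4713]
 [903.3795 -91.6693]
 [901.8752 257.5858]]
```

View pics/crop_top.png

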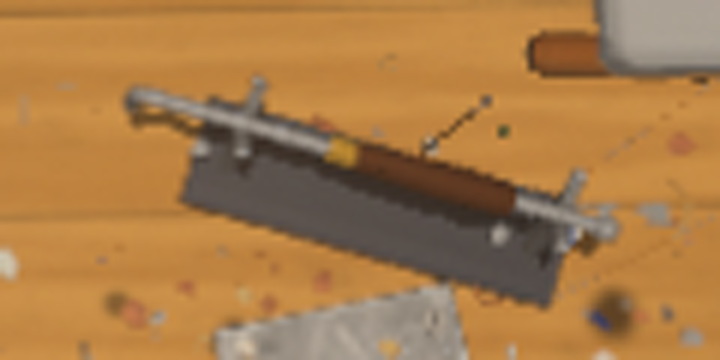

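View pics/crop_side.png

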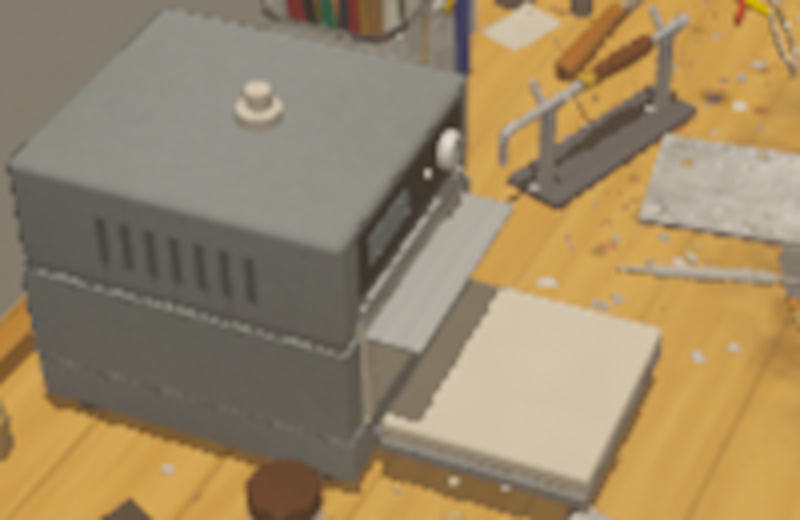

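```bash
cat > k.py <<'E'
from h import *
np.set_printoptions(precision=4,suppress=True)
z=np.load('top0.npz');C=z['C'];im=z['im'].astype(int)
m=np.zeros((400,640),bool);m[185:262,240:312]=1
hsv=cv2.cvtColor(z['im'],cv2.COLOR_RGB2HSV)
print(hsv[230,280],hsv[203,275],hsv[262,275],hsv[140,250])
def comp(mask,seed):
    n,l=cv2.connectedComponents(mask.astype(np.uint8),connectivity=4);return l==l[seed]
for name,seed,zz,win,tol in [('shelf',(230,280),.05,.004,1),('shield',(203,275),.117,.005,1),('top',(140,245),.195,.004,1)]:
    c=comp((abs(C[...,2]-zz)<win),seed)
    v,u=np.nonzero(c); 
    info=bot.camera_info('top');r=rays(info,np.c_[u,v]);T=c2w('top');d=r@T[:3,:3].T
    P=T[:3,3]+d*((zz-T[2,3])/d[:,2])[:,None]
    c0,sz,a=cv2.minAreaRect((P[:,:2]*1000).astype(np.float32))
    print(name,c.sum(),'u',u.min(),u.max(),'v',v.min(),v.max(),C[c][:,2].mean(),c0,sz,a);print(cv2.boxPoints((c0,sz,a)))
cv2.imwrite('pics/crop_k.png',cv2.resize(z['im'][80:270,190:340][:,:,::-1],None,fx=4,fy=3,interpolation=cv2.INTER_CUBIC))
E
python3 k.py
```

```text
[ 17  64 196] [ 17  32 161] [ 16 161 203] [ 19  23 123]
shelf 2399 u 247 306 v 208 257 0.049943120603536166 (545.6582641601562, 49.738651275634766) (116.52637481689453, 146.26548767089844) 3.0512969493865967
[[483.5848 119.6664]
 [491.3705 -26.3918]
 [607.7318 -20.1891]
 [599.946  125.8691]]
shield 909 u 242 304 v 193 211 0.11722655034816014 (609.9503784179688, 52.92774963378906) (36.97834014892578, 149.7117156982422) 3.0516443252563477
[[587.5024 126.6932]
 [595.4725 -22.8063]
 [632.3984 -20.8377]
 [624.4283 128.6617]]
top 6752 u 225 310 v 96 189 0.19515459887028797 (736.196533203125, 59.856239318847656) (216.8851318359375, 190.36375427246094) 3.197662115097046
[[622.6135 148.8409]
 [633.2321 -41.2265]
 [849.7796 -29.1284]
 [839.1609 160.9389]]
```

View pics/crop_k.png

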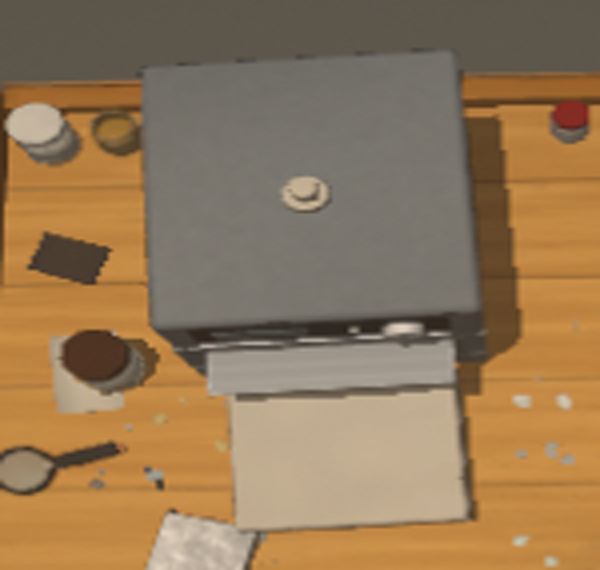

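Run:
```python
from h import *
np.set_printoptions(precision=4,suppress=True)
info=bot.camera_info('top');T=c2w('top')
def at(uv,z):
    d=rays(info,uv)@T[:3,:3].T;return T[:3,3]+d*((z-T[2,3])/d[:,2])[:,None]
p=at([[352.5,186.3],[384.8,194],[416,203.5],[431.5,208]],.075);print(p)
d=p[0]-p[-1];print(np.hypot(*d[:2]),np.degrees(np.arctan2(d[1],d[0])))
# side
s=np.load('side0.npz')
C=np.load('top0.npz')['C']
m=np.zeros((400,640),bool);m[180:215,345:440]=1
P=C[m&(C[...,2]>.069)&(C[...,2]<.092)];print(len(P));c,sz,a=cv2.minAreaRect((P[:,:2]*1000).astype(np.float32));print(c,sz,a)
P2=C[m&(C[...,2]>.072)&(C[...,2]<.086)]
q=P2[:,:2]-P2[:,:2].mean(0);print(P2.mean(0),np.linalg.svd(q)[2][0])
info=bot.camera_info('side')
print(proj('side',[[.6219,-.2547,.075]]))
```

```text
[[ 0.6546 -0.1442  0.075 ]
 [ 0.6332 -0.2249  0.075 ]
 [ 0.6073 -0.3025  0.075 ]
 [ 0.5951 -0.3412  0.075 ]]
0.20584557183784116 73.18308892507247
391
(625.9186401367188, -242.2247314453125) (213.2751922607422, 34.189476013183594) 72.66431427001953
[ 0.6224 -0.2529  0.0785] [-0.3018 -0.9534]
[[341.4396 176.9071]]
```

Run:
```python
from h import *
np.set_printoptions(precision=3,suppress=True)
C=np.load('top0.npz')['C']
for v,u in [(155,440),(155,500),(155,600),(50,460),(125,600),(115,350),(130,400),(260,390),(285,400)]: print(u,v,C[v,u])
print(proj('top',[[.155,-.475,.23],[0,0,0],[.6155,-.277,.075]]))
```

```text
440 155 [ 0.538 -0.192  0.725]
500 155 [ 0.538 -0.262  0.724]
600 155 [ 0.538 -0.386  0.723]
460 50 [ 0.798 -0.308  0.495]
600 125 [ 0.57  -0.384  0.735]
350 115 [ 0.828 -0.141  0.119]
400 130 [ 0.778 -0.26   0.142]
390 260 [ 0.472 -0.241  0.005]
400 285 [ 0.408 -0.268 -0.016]
[[522.226 399.923]
 [300.168 450.554]
 [405.753 200.511]]
```

Request:
move_arm(
  series=[
    [[5,2,0,0,0,8,1],[5,2,0,0,0,8,1],[5,2,0,0,0,8,1],[5,2,0,0,0,8,1],[5,2,0,0,0,8,1]],
  ],
)

```text
clock: 2.15
eef_pos: [0.3894, -0.3823, 0.2318]
tool_rot: [0.872, 0.49, -0.001, 0.002]
ft_force: [0.1, -0.5, 0.3]
grip_width: 0.0851
```

```bash
python3 -c "
from workcell import bot
o=bot.get_obs();print(o)"
```

```text
{'clock': 2.15, 'joint_pos': array([-0.77509307,  0.32892471,  0.12646938,  1.36497338, -0.00202744,
        1.34262934]), 'joint_vel': array([ 0.86633229,  0.36372351,  0.51093151,  0.13206319, -0.00381345,
       -0.5739867 ]), 'tau': array([ -2.02117145, -44.13517714,  23.47399414,   0.20602328,
         0.12458263,   0.49983591]), 'eef_pos': array([ 0.38941269, -0.38232978,  0.23179303]), 'tool_rot': array([ 8.71797345e-01,  4.89862762e-01, -5.01755548e-04,  1.90028232e-03]), 'ft_force': array([ 0.06805627, -0.46083991,  0.30308206]), 'ft_torque': array([-0.07315213, -0.00549953, -0.02456597]), 'grip_width': 0.08513818777767637}
```

Request:
move_arm(
  series=[
    [[2.3,1.1,0,0,0,8.5,1],[2.3,1.1,0,0,0,8.5,1],[2.3,1.1,0,0,0,8.5,1],[2.3,1.1,0,0,0,8.5,1],[2.3,1.1,0,0,0,8.5,1]],
  ],
)

```text
clock: 2.65
eef_pos: [0.513, -0.3221, 0.2311]
tool_rot: [0.631, 0.775, 0.001, 0.002]
ft_force: [0.1, -0.7, -0.0]
grip_width: 0.0852
```

Request:
move_arm(
  series=[
    [[2.3,1.1,0,0,0,8.5,1],[2.3,1.1,0,0,0,8.5,1],[2.3,1.1,0,0,0,8.5,1],[2.3,1.1,0,0,0,8.5,1],[2,1,0,0,0,8.5,1]],
  ],
)

```text
clock: 3.15
eef_pos: [0.6299, -0.2649, 0.23]
tool_rot: [0.304, 0.953, 0.001, 0.001]
ft_force: [0.5, -0.1, 0.3]
grip_width: 0.0854
```

Request:
move_arm(
  series=[
    [[0,0,0,0,0,8.5,1],[0,0,0,0,0,8.5,1],[0,0,0,0,0,8.5,1],[0,0,0,0,0,8.5,1],[0,0,0,0,0,8.5,1]],
  ],
)

```text
clock: 3.65
eef_pos: [0.6336, -0.2613, 0.2265]
tool_rot: [-0.066, 0.998, 0.002, -0.001]
ft_force: [-0.3, -0.3, -0.2]
grip_width: 0.085
```

Request:
move_arm(
  series=[
    [[0,0,0,0,0,8.5,1],[0,0,0,0,0,8.5,1],[0,0,0,0,0,8.5,1],[0,0,0,0,0,8.5,1],[0,0,0,0,0,8.5,1]],
  ],
)

```text
clock: 4.15
eef_pos: [0.6336, -0.2612, 0.2248]
tool_rot: [-0.427, 0.904, 0.002, -0.003]
ft_force: [0.2, -0.9, 0.1]
grip_width: 0.0853
```

```bash
cat > s.py <<'E'
from h import *
def st():
    o=bot.get_obs();m=R.from_quat(o['tool_rot']).as_matrix()
    print('t',o['clock'],'p',o['eef_pos'].round(4),'xyaw',np.degrees(np.arctan2(m[1,0],m[0,0])).round(2),'zax',m[:,2].round(3),'j',o['joint_pos'].round(2),'F',o['ft_force'].round(2),'g',round(o['grip_width'],4))
    return o
E
python3 -c "
from s import *
st()"
```

```text
t 4.15 p [ 0.6336 -0.2612  0.2248] xyaw -129.42 zax [-0.006  0.002 -1.   ] j [-0.39  0.65  0.61  1.54 -0.   -1.27] F [ 0.22 -0.95  0.1 ] g 0.0853
```

Request:
move_arm(
  series=[
    [[-0.9,-0.8,0.2,0,0,7,1],[-0.9,-0.8,0.2,0,0,7,1],[0,0,0,0,0,6,1],[0,0,0,0,0,0,1],[0,0,0,0,0,0,1]],
  ],
)

```text
clock: 4.65
eef_pos: [0.6151, -0.2773, 0.2274]
tool_rot: [-0.584, 0.812, 0.003, -0.004]
ft_force: [0.8, 0.4, 0.6]
grip_width: 0.0854
```

```bash
python3 -c "
from s import *
st();shot('wrist','w1');st()
for t in ['hook_grip','hook_tip','hook_rest']: print(t,[(np.array(x['at']).round(4),x['confidence']) for x in bot.find_in('wrist',t)])
"
```

```text
t 4.65 p [ 0.6151 -0.2773  0.2274] xyaw -108.6 zax [-0.009  0.    -1.   ] j [-0.42  0.62  0.57  1.53 -0.   -1.67] F [0.84 0.36 0.64] g 0.0854
t 4.7 p [ 0.6152 -0.2773  0.2273] xyaw -108.58 zax [-0.009  0.    -1.   ] j [-0.42  0.62  0.57  1.53 -0.   -1.67] F [ 0.31 -0.38  1.1 ] g 0.0851
hook_grip [(array([ 0.6206, -0.2708,  0.0774]), 0.68)]
hook_tip [(array([ 0.6232, -0.2725,  0.0753]), 0.79)]
hook_rest [(array([ 0.6218, -0.2653,  0.0089]), 0.95)]
```

View pics/w1.png

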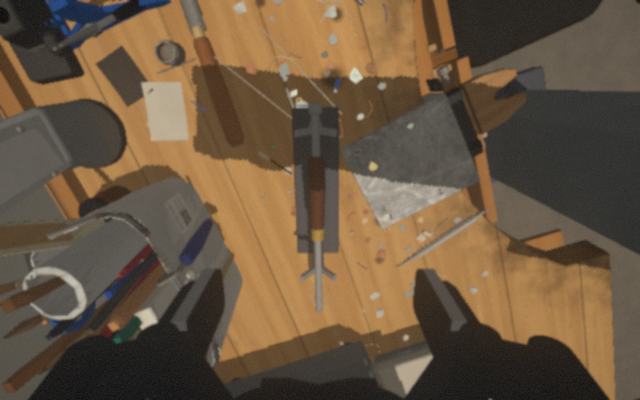

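Run:
```python
from h import *
z=np.load('w1.npz');cv2.imwrite('pics/w1c.png',cv2.resize(z['im'][95:315,260:380][:,:,::-1],None,fx=4,fy=2.7,interpolation=cv2.INTER_CUBIC))
```

```text
(no output)
```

View pics/w1c.png

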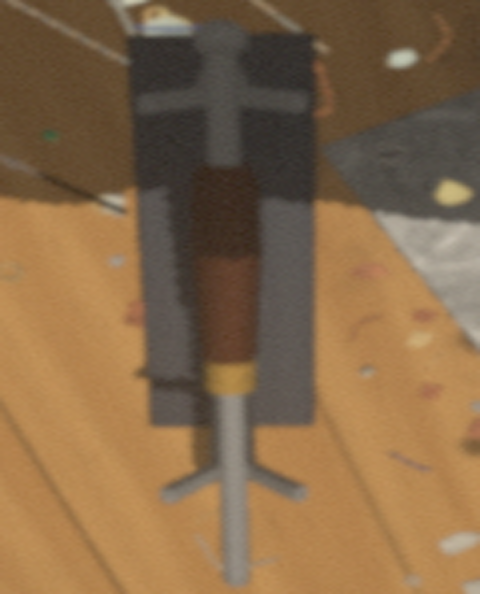

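Run:
```python
from h import *
np.set_printoptions(precision=4,suppress=True)
o=bot.get_obs();info=bot.camera_info('wrist');T=c2w('wrist',o)
def at(uv,z):
    d=rays(info,uv)@T[:3,:3].T;return T[:3,3]+d*((z-T[2,3])/d[:,2])[:,None]
p=at([[315,104.3],[319,311],[316.2,156.9],[317.3,229],[317.8,240.6]],.075);print(p)
d=p[1]-p[0];u=d/np.linalg.norm(d);print(np.linalg.norm(d),np.degrees(np.arctan2(u[1],u[0])))
t=(p-p[0])@u-.086;print(t, 'grip',p[0]+.086*u, p[1]-.1285*u)
f=at([[297,130.5],[334,130.5],[303,276.5],[333,276.5]],.09);print('forks',f, (f[0]+f[1])/2,(f[2]+f[3])/2)
a,b=(f[0]+f[1])/2,(f[2]+f[3])/2
e=b-a;print(np.linalg.norm(e),np.degrees(np.arctan2(e[1],e[0])),a+e*58/138)
C=np.load('w1.npz')['C'];print('z',[C[v,u,2] for v,u in [(190,317),(170,316),(220,317),(290,319),(120,315)]])
```

```text
[[ 0.5937 -0.3441  0.075 ]
 [ 0.6565 -0.1453  0.075 ]
 [ 0.6071 -0.3011  0.075 ]
 [ 0.6284 -0.2347  0.075 ]
 [ 0.6318 -0.2229  0.075 ]]
0.20854970998921304 72.49559152206727
[-0.086   0.1225 -0.0409  0.0288  0.0411] grip [ 0.6196 -0.2621  0.075 ] [ 0.6178 -0.2678  0.075 ]
forks [[ 0.6142 -0.3299  0.09  ]
 [ 0.5853 -0.3202  0.09  ]
 [ 0.655  -0.1984  0.09  ]
 [ 0.6279 -0.1892  0.09  ]] [ 0.5997 -0.325   0.09  ] [ 0.6414 -0.1938  0.09  ]
0.13769241962855563 72.36557498041802 [ 0.6173 -0.2699  0.09  ]
z [np.float64(0.3700477346745399), np.float64(0.08201731078191044), np.float64(0.08223636844429), np.float64(0.0783359824286306), np.float64(0.07789748734927027)]
```

Request:
move_arm(
  series=[
    [[0,0,-3.4,0,-0.5,1,1],[0,0,-3.4,0,0,0,1],[0,0,-3.4,0,0,0,1],[0,0,-3.0,0,0,0,1],[0,0,-2.0,0,0,0,1]],
  ],
)

```text
clock: 5.35
eef_pos: [0.6189, -0.2775, 0.0766]
tool_rot: [-0.591, 0.807, -0.006, 0.004]
ft_force: [0.3, -0.5, 0.3]
grip_width: 0.0858
```

```bash
python3 -c "
from s import *
st()
"
```

```text
t 5.35 p [ 0.6189 -0.2775  0.0766] xyaw -107.6 zax [ 0.013 -0.005 -1.   ] j [-0.42  0.68  0.28  1.16  0.   -1.69] F [ 0.34 -0.53  0.34] g 0.0858
```

Request:
move_arm(
  series=[
    [[-0.4,0,-1.1,0,0.4,0,1],[0,0,-0.8,0,0,0,1],[0,0,-0.1,0,0,0,1],[0,0,0,0,0,0,1],[0,0,0,0,0,0,1]],
  ],
)

```text
clock: 5.85
eef_pos: [0.6139, -0.2767, 0.0539]
tool_rot: [-0.59, 0.807, -0.002, -0.0]
ft_force: [-0.1, 0.7, 0.8]
grip_width: 0.0851
```

```bash
python3 -c "
from s import *
st()
"
```

```text
t 5.85 p [ 0.6139 -0.2767  0.0539] xyaw -107.63 zax [ 0.002 -0.004 -1.   ] j [-0.42  0.69  0.25  1.12 -0.   -1.69] F [-0.07  0.66  0.79] g 0.0851
```

Request:
move_arm(
  series=[
    [[0.1,0,0.1,0,0,0,0],[0,0,0,0,0,0,0],[0,0,0,0,0,0,0],[0,0,0,0,0,0,0],[0,0,0,0,0,0,0]],
  ],
)

```text
clock: 6.35
eef_pos: [0.6162, -0.2773, 0.0589]
tool_rot: [-0.59, 0.807, -0.004, 0.001]
ft_force: [-4.3, 0.8, -0.7]
grip_width: 0.0129
```

Request:
move_arm(
  series=[
    [[0,0,0,0,0,0,0],[0,0,0,0,0,0,0],[0,0,0,0,0,0,0],[0,0,0,0,0,0,0],[0,0,0,0,0,0,0]],
  ],
)

```text
clock: 6.85
eef_pos: [0.6161, -0.2773, 0.059]
tool_rot: [-0.59, 0.807, -0.004, 0.001]
ft_force: [-0.7, 0.7, 0.7]
grip_width: 0.0127
```

```bash
python3 -c "
from s import *
st()
"
```

```text
t 6.85 p [ 0.6161 -0.2773  0.059 ] xyaw -107.65 zax [ 0.006 -0.006 -1.   ] j [-0.42  0.69  0.26  1.13 -0.   -1.68] F [-0.66  0.69  0.7 ] g 0.0127
```

Request:
move_arm(
  series=[
    [[0,0,1.5,0,0,0,0],[0,0,3,0,0,0,0],[-1,0,3,0,0,0,0],[-3,0.5,1.5,0,0,0,0],[-3.5,0.5,0,0,0,0,0]],
  ],
)

```text
clock: 7.35
eef_pos: [0.5417, -0.2668, 0.1466]
tool_rot: [-0.591, 0.806, -0.003, -0.0]
ft_force: [0.4, -1.0, -1.1]
grip_width: 0.0126
```

```bash
python3 -c "
from s import *
st()
"
```

```text
t 7.35 p [ 0.5417 -0.2668  0.1466] xyaw -107.5 zax [ 0.004 -0.005 -1.   ] j [-0.46  0.49  0.14  1.22 -0.   -1.72] F [ 0.44 -0.97 -1.08] g 0.0126
```

Request:
move_arm(
  series=[
    [[-3,2.5,0,0,0,-7,0],[-3,3,0,0,0,-7.5,0],[-2.5,3.5,0,0,0,-7.5,0],[-2,3.5,0,0,0,-7.5,0],[-0.5,3.5,0,0,0,-7.5,0]],
  ],
)

```text
clock: 7.85
eef_pos: [0.4233, -0.1061, 0.146]
tool_rot: [-0.288, 0.958, -0.004, -0.002]
ft_force: [0.4, -0.1, -1.0]
grip_width: 0.0127
```

Request:
move_arm(
  series=[
    [[0,3.5,-0.5,0,0,-7.5,0],[0,3.5,-1,0,0,-7.5,0],[0,3.5,-1,0,0,-7,0],[0,2.5,-1,0,0,-7,0],[0,1,-0.5,0,0,-3,0]],
  ],
)

```text
clock: 8.35
eef_pos: [0.4214, 0.0411, 0.1061]
tool_rot: [-0.002, 1.0, -0.004, -0.001]
ft_force: [0.0, -0.1, -1.5]
grip_width: 0.0125
```

```bash
python3 -c "
from s import *
st()
"
```

```text
t 8.35 p [0.4214 0.0411 0.1061] xyaw -179.82 zax [-0.002 -0.008 -1.   ] j [ 0.1   0.2  -0.4   0.98 -0.01  0.1 ] F [ 0.04 -0.14 -1.54] g 0.0125
```

Request:
move_arm(
  series=[
    [[0,0.1,-1.2,0.4,0,2.5,0],[0,0,-1.2,0,0,0.5,0],[0,0,-0.3,0,0,0,0],[0,0,0,0,0,0,0],[0,0,0,0,0,0,0]],
  ],
)

```text
clock: 8.85
eef_pos: [0.4206, 0.0448, 0.0776]
tool_rot: [-0.031, 1.0, -0.0, -0.001]
ft_force: [-0.7, 0.1, -0.7]
grip_width: 0.0126
```

```bash
python3 -c "
from s import *
st();shot('wrist','w2');shot('side','s2');shot('top','t2');st()
z=np.load('t2.npz')['im'];cv2.imwrite('pics/t2c.png',cv2.resize(z[180:330,230:330][:,:,::-1],None,fx=4,fy=4,interpolation=2))
z=np.load('s2.npz')['im'];cv2.imwrite('pics/s2c.png',cv2.resize(z[190:330,270:420][:,:,::-1],None,fx=4,fy=4,interpolation=2))
"
```

```text
t 8.85 p [0.4206 0.0448 0.0776] xyaw -176.47 zax [-0.003 -0.    -1.   ] j [ 0.11  0.23 -0.44  0.9   0.    0.04] F [-0.73  0.06 -0.66] g 0.0126
t 9.0 p [0.4211 0.0448 0.0779] xyaw -176.47 zax [-0.002  0.    -1.   ] j [ 0.11  0.23 -0.44  0.9   0.    0.04] F [-0.39 -0.05 -1.86] g 0.0129
```

View pics/w2.png

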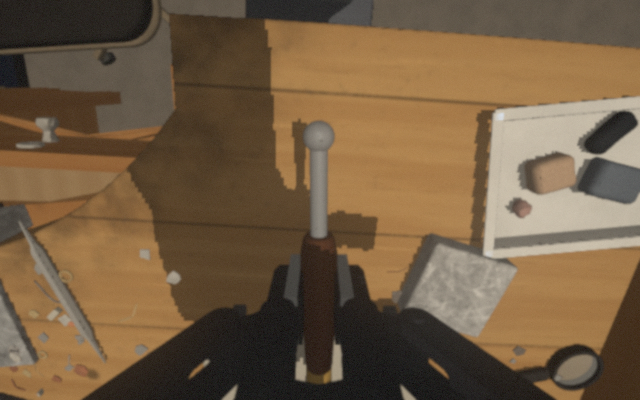

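View pics/t2c.png

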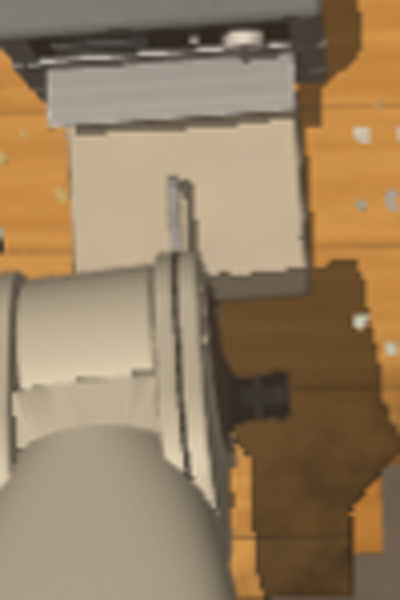

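View pics/s2c.png

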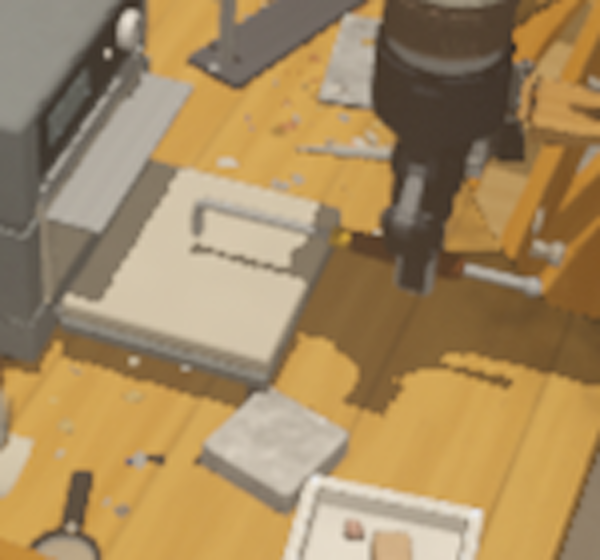

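Run:
```python
from h import *
np.set_printoptions(precision=4,suppress=True)
def ray(n,uv):
    T=c2w(n);return T[:3,3],rays(bot.camera_info(n),uv)[0]@T[:3,:3].T
def atz(n,uv,z):
    c,d=ray(n,uv);return c+d*(z-c[2])/d[2]
o=np.array([.628,.0539]);th=np.radians(3.1);Rk=np.array([[np.cos(th),np.sin(th)],[-np.sin(th),np.cos(th)]])
e=atz('top',[273.7,225],.097);print('top end',e,Rk@(e[:2]-o))
# rod along: (175,180)->(179,250)
e2=atz('top',[230+179/4,180+245/4],.097);d=e-e2;print('rod yaw',np.degrees(np.arctan2(d[1],d[0])))
p=np.array([.4211,.0448]);print('tcp',Rk@(p-o))
yaw=np.radians(3.53)
tip=np.r_[p+.1395*np.array([np.cos(yaw),np.sin(yaw)]),.0659];print('pred tip',tip,Rk@(tip[:2]-o),proj('side',tip),proj('top',tip),proj('top',tip+[.0,0,.0315]))
# side: finger tip pixel back-projected on plane x=tip
for uv in [[320,248],[320,247]]:
    c,dd=ray('side',uv);print(c+dd*(tip[1]-c[1])/dd[1])
C=np.load('w2.npz')['C'];
for v,u in [(135,319),(160,319),(200,318),(230,318),(250,318),(300,318)]: print(C[v,u])
```

```text
top end [0.5568 0.0522 0.097 ] [-0.0712  0.0022]
rod yaw 3.5312388386527163
tcp [-0.2071  0.0021]
pred tip [0.5603 0.0534 0.0659] [-0.0676  0.0031] [[318.0125 248.4475]] [[274.4097 225.4267]] [[273.2056 223.5548]]
[0.5551 0.0534 0.0694]
[0.5552 0.0534 0.0726]
[0.3523 0.0408 0.0982]
[0.3617 0.0414 0.0968]
[0.3776 0.042  0.0962]
[0.3899 0.0427 0.0972]
[0.3976 0.0432 0.0995]
[0.4199 0.0446 0.1014]
```

Request:
move_arm(
  series=[
    [[1.5,-0.15,0,0,0,-0.4,0],[2,0.1,0,0,0,0,0],[2,0.1,0,0,0,0,0],[2,0.1,0,0,0,0,0],[1,0.05,0,0,0,0,0]],
  ],
)

```text
clock: 9.5
eef_pos: [0.5084, 0.0459, 0.0801]
tool_rot: [-0.026, 1.0, 0.0, 0.0]
ft_force: [-0.4, 0.2, -0.7]
grip_width: 0.0128
```

```bash
cat >> s.py <<'E'
def kst():
    o=st();ok=np.array([.628,.0539]);th=np.radians(3.1);Rk=np.array([[np.cos(th),np.sin(th)],[-np.sin(th),np.cos(th)]])
    m=R.from_quat(o['tool_rot']).as_matrix();h=-m[:,0]
    tip=o['eef_pos']+.1395*h+.012*m[:,2]*-1*-1*-1*-1*1*(-1)*(-1)
    tip=o['eef_pos']+.1395*h+.012*m[:,2]
    print('tip kiln',(Rk@(tip[:2]-ok)*1000).round(1),'z',round(tip[2]*1000,1),'tcp kiln',(Rk@(o['eef_pos'][:2]-ok)*1000).round(1),'Fk',(Rk@o['ft_force'][:2]).round(2))
E
python3 -c "
from s import *
kst()
"
```

```text
t 9.5 p [0.5084 0.0459 0.0801] xyaw -177.0 zax [ 0.  0. -1.] j [ 0.09  0.38 -0.22  0.97  0.    0.04] F [-0.4   0.21 -0.68] g 0.0128
tip kiln [19.6 -1.8] z 68.2 tcp kiln [-119.9   -1.5] Fk [-0.39  0.23]
```

Request:
move_arm(
  series=[
    [[0.8,0.06,-0.1,0,0,0,0],[0.6,0.04,0,0,0,0,0],[0.5,0.04,0,0,0,0,0],[0,0,0,0,0,0,0],[0,0,0,0,0,0,0]],
  ],
)

```text
clock: 10.0
eef_pos: [0.5279, 0.0471, 0.0789]
tool_rot: [-0.026, 1.0, 0.0, -0.001]
ft_force: [0.4, -0.7, -1.1]
grip_width: 0.0123
```

```bash
python3 -c "
from s import *
kst()
"
```

```text
t 10.0 p [0.5279 0.0471 0.0789] xyaw -177.03 zax [-0.001  0.    -1.   ] j [ 0.09  0.42 -0.17  0.99  0.    0.04] F [ 0.42 -0.68 -1.1 ] g 0.0123
tip kiln [39.1 -1.7] z 66.8 tcp kiln [-100.3   -1.3] Fk [ 0.39 -0.7 ]
```

Request:
move_arm(
  series=[
    [[0.25,0.02,0,0,0,0,0],[0.2,0.01,0,0,0,0,0],[0.2,0.01,0,0,0,0,0],[0.2,0.01,0,0,0,0,0],[0.2,0.01,0,0,0,0,0]],
  ],
)

```text
clock: 10.5
eef_pos: [0.5376, 0.0477, 0.079]
tool_rot: [-0.026, 1.0, 0.0, -0.001]
ft_force: [0.4, 0.5, -1.6]
grip_width: 0.0126
```

```bash
python3 -c "
from s import *
kst()
"
```

```text
t 10.5 p [0.5376 0.0477 0.079 ] xyaw -177.02 zax [-0.002  0.    -1.   ] j [ 0.09  0.43 -0.14  1.    0.    0.04] F [ 0.43  0.52 -1.62] g 0.0126
tip kiln [48.9 -1.6] z 66.7 tcp kiln [-90.6  -1.3] Fk [0.46 0.5 ]
```

Request:
move_arm(
  series=[
    [[0.2,0.01,0,0,0,0,0],[0.2,0.01,0,0,0,0,0],[0.2,0.01,0,0,0,0,0],[0.2,0.01,0,0,0,0,0],[0.2,0.01,0,0,0,0,0]],
  ],
)

```text
clock: 11.0
eef_pos: [0.546, 0.0481, 0.0784]
tool_rot: [-0.026, 1.0, -0.0, -0.004]
ft_force: [-2.0, 0.1, -0.2]
grip_width: 0.0127
```

```bash
python3 -c "
from s import *
kst()
"
```

```text
t 11.0 p [0.546  0.0481 0.0784] xyaw -177.02 zax [-0.008 -0.    -1.   ] j [ 0.09  0.45 -0.11  1.02  0.    0.04] F [-2.05  0.06 -0.23] g 0.0127
tip kiln [57.2 -1.6] z 65.4 tcp kiln [-82.2  -1.3] Fk [-2.04  0.17]
```

Request:
move_arm(
  series=[
    [[0.15,0.01,0,0,0,0,0],[0.15,0.01,0,0,0,0,0],[0,0,0,0,0,0,0],[0,0,0,0,0,0,0],[0,0,0,0,0,0,0]],
  ],
)

```text
clock: 11.5
eef_pos: [0.5485, 0.0483, 0.0778]
tool_rot: [-0.026, 1.0, -0.0, -0.005]
ft_force: [-2.4, 0.7, -0.7]
grip_width: 0.0129
```

```bash
python3 -c "
from s import *
kst()
"
```

```text
t 11.5 p [0.5485 0.0483 0.0778] xyaw -177.02 zax [-0.01 -0.   -1.  ] j [ 0.09  0.46 -0.1   1.02  0.    0.04] F [-2.41  0.71 -0.72] g 0.0129
tip kiln [59.7 -1.6] z 64.5 tcp kiln [-79.7  -1.3] Fk [-2.37  0.84]
```

Request:
move_arm(
  series=[
    [[-0.3,-0.02,0,0,-0.3,0,0],[-0.2,0,0,0,0,0,0],[0,0,0,0,0,0,0],[0,0,0,0,0,0,0],[0,0,0,0,0,0,0]],
  ],
)

```text
clock: 12.0
eef_pos: [0.5458, 0.0483, 0.0789]
tool_rot: [-0.026, 1.0, -0.0, 0.001]
ft_force: [0.8, -0.7, -1.2]
grip_width: 0.013
```

```bash
python3 -c "
from s import *
kst()
"
```

```text
t 12.0 p [0.5458 0.0483 0.0789] xyaw -177.02 zax [ 0.002 -0.    -1.   ] j [ 0.09  0.44 -0.12  1.   -0.    0.04] F [ 0.79 -0.74 -1.15] g 0.013
tip kiln [57.2 -1.5] z 67.2 tcp kiln [-82.3  -1.2] Fk [ 0.75 -0.78]
```

Request:
move_arm(
  series=[
    [[-0.2,-0.01,0,0,0,0,0],[0,0,-0.4,0,0,0,0],[0,0,-0.3,0,0,0,0],[0,0,-0.3,0,0,0,0],[0,0,0,0,0,0,0]],
  ],
)

```text
clock: 12.5
eef_pos: [0.544, 0.0482, 0.0679]
tool_rot: [-0.026, 1.0, -0.0, 0.001]
ft_force: [-1.1, -0.0, -1.8]
grip_width: 0.0131
```

```bash
python3 -c "
from s import *
kst()
"
```

```text
t 12.5 p [0.544  0.0482 0.0679] xyaw -177.02 zax [ 0.003 -0.    -1.   ] j [ 0.09  0.45 -0.14  0.98 -0.    0.04] F [-1.11 -0.   -1.85] g 0.0131
tip kiln [55.3 -1.5] z 56.3 tcp kiln [-84.2  -1.2] Fk [-1.11  0.06]
```

Request:
move_arm(
  series=[
    [[0,0,-0.2,0,0,0,0],[-0.3,-0.02,0,0,0,0,0],[-0.4,-0.02,0,0,0,0,0],[-0.5,-0.02,0,0,0,0,0],[-0.5,-0.02,0,0,0,0,0]],
  ],
)

```text
clock: 13.0
eef_pos: [0.5279, 0.0474, 0.0659]
tool_rot: [-0.026, 1.0, 0.0, 0.003]
ft_force: [1.7, 0.4, -2.5]
grip_width: 0.0128
```

```bash
python3 -c "
from s import *
kst()
"
```

```text
t 13.0 p [0.5279 0.0474 0.0659] xyaw -177.03 zax [ 0.006  0.    -1.   ] j [ 0.09  0.42 -0.19  0.95 -0.    0.04] F [ 1.65  0.42 -2.51] g 0.0128
tip kiln [39.3 -1.4] z 54.8 tcp kiln [-100.3   -1.1] Fk [1.67 0.33]
```

Request:
move_arm(
  series=[
    [[-0.8,-0.04,0,0,0,0,0],[-1,-0.05,0,0,0,0,0],[-1,-0.05,0,0,0,0,0],[-1,-0.05,0,0,0,0,0],[-1,-0.05,0,0,0,0,0]],
  ],
)

```text
clock: 13.5
eef_pos: [0.4767, 0.0449, 0.0667]
tool_rot: [-0.026, 1.0, 0.0, 0.004]
ft_force: [2.5, -0.9, -1.7]
grip_width: 0.0128
```

```bash
python3 -c "
from s import *
kst()
"
```

```text
t 13.5 p [0.4767 0.0449 0.0667] xyaw -177.03 zax [ 0.009  0.    -1.   ] j [ 0.09  0.33 -0.33  0.9  -0.    0.04] F [ 2.55 -0.86 -1.66] g 0.0128
tip kiln [-12.   -1.1] z 55.9 tcp kiln [-151.6   -0.8] Fk [ 2.5  -0.99]
```

Request:
move_arm(
  series=[
    [[-1,-0.06,-0.1,0,0,0,0],[-1,-0.06,0,0,0,0,0],[-1,-0.06,0,0,0,0,0],[-1,-0.06,0,0,0,0,0],[-1,-0.06,0,0,0,0,0]],
  ],
)

```text
clock: 14.0
eef_pos: [0.4225, 0.0417, 0.0663]
tool_rot: [-0.026, 1.0, 0.0, 0.005]
ft_force: [1.6, -0.1, -1.9]
grip_width: 0.0126
```

```bash
python3 -c "
from s import *
kst();shot('side','s3')
z=np.load('s3.npz')['im'];cv2.imwrite('pics/s3c.png',cv2.resize(z[190:330,240:390][:,:,::-1],None,fx=4,fy=4,interpolation=2))
"
```

```text
t 14.0 p [0.4225 0.0417 0.0663] xyaw -177.02 zax [ 0.011  0.001 -1.   ] j [ 0.1   0.24 -0.47  0.85 -0.    0.05] F [ 1.62 -0.05 -1.95] g 0.0126
tip kiln [-66.2  -1.4] z 55.8 tcp kiln [-205.8   -1.1] Fk [ 1.62 -0.14]
```

View pics/s3c.png

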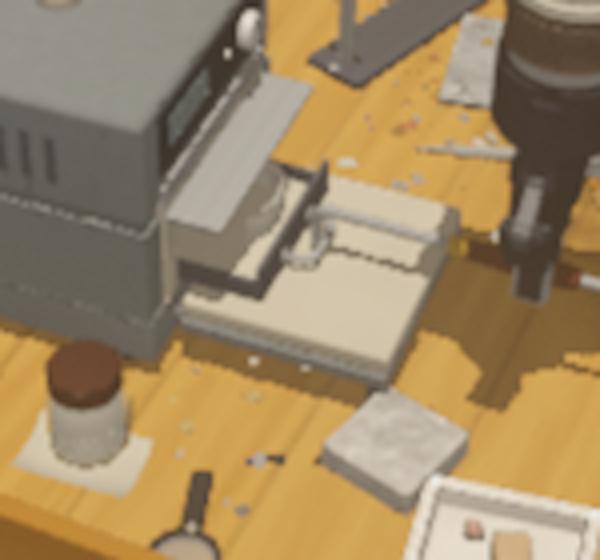

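Request:
move_arm(
  series=[
    [[-1,-0.05,-0.1,0,0,0,0],[-1,-0.05,0,0,0,0,0],[-1,-0.05,0,0,0,0,0],[-0.8,-0.04,0,0,0,0,0],[-0.5,-0.03,0,0,0,0,0]],
  ],
)

```text
clock: 14.55
eef_pos: [0.3755, 0.0392, 0.0657]
tool_rot: [-0.026, 1.0, 0.0, 0.006]
ft_force: [2.2, 0.9, -2.1]
grip_width: 0.0123
```

```bash
python3 -c "
from s import *
kst();shot('side','s4')
print(bot.find_in('side','cuff_mid'))
z=np.load('s4.npz')['im'];cv2.imwrite('pics/s4c.png',cv2.resize(z[190:330,240:390][:,:,::-1],None,fx=4,fy=4,interpolation=2))
"
```

```text
t 14.55 p [0.3755 0.0392 0.0657] xyaw -177.02 zax [ 0.011  0.001 -1.   ] j [ 0.1   0.16 -0.58  0.82 -0.    0.05] F [ 2.23  0.85 -2.15] g 0.0123
tip kiln [-113.3   -1.3] z 55.2 tcp kiln [-252.9   -1. ] Fk [2.28 0.73]
[{'at': [0.5684, 0.031, 0.0672], 'confidence': 0.46}]
```

View pics/s4c.png

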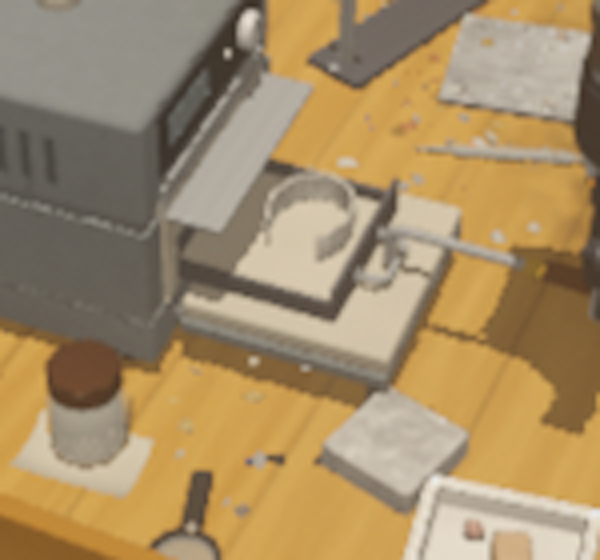

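Request:
move_arm(
  series=[
    [[-0.7,-0.04,0,0,0,0,0],[-0.6,-0.03,0,0,0,0,0],[-0.3,-0.02,0,0,0,0,0],[0,0,0,0,0,0,0],[0.2,0.01,0,0,0,0,0]],
  ],
)

```text
clock: 15.15
eef_pos: [0.3596, 0.0383, 0.0654]
tool_rot: [-0.026, 1.0, 0.0, 0.004]
ft_force: [-0.7, 0.4, -2.3]
grip_width: 0.0132
```

```bash
python3 -c "
from s import *
kst()
"
```

```text
t 15.15 p [0.3596 0.0383 0.0654] xyaw -177.02 zax [ 0.009  0.    -1.   ] j [ 0.11  0.13 -0.61  0.82 -0.    0.05] F [-0.65  0.42 -2.33] g 0.0132
tip kiln [-129.3   -1.4] z 54.7 tcp kiln [-268.9   -1.1] Fk [-0.63  0.45]
```

Request:
move_arm(
  series=[
    [[0.3,0.02,0,0,0,0,0],[0,0,0,0,0,0,0],[0,0,0.5,0,0,0,0],[0,0,0.8,0,0,0,0],[0,0,1,0,0,0,0]],
  ],
)

```text
clock: 15.65
eef_pos: [0.3603, 0.0382, 0.088]
tool_rot: [-0.026, 1.0, -0.0, 0.001]
ft_force: [0.1, 0.4, -1.4]
grip_width: 0.0129
```

Request:
move_arm(
  series=[
    [[0,0,1.5,0,0,0,0],[0,0,2,0,0,0,0],[0,0,2,0,0,0,0],[0,-0.5,1,0,0,0,0],[0,-2,0,0,0,4,0]],
  ],
)

```text
clock: 16.15
eef_pos: [0.3606, 0.014, 0.1597]
tool_rot: [-0.063, 0.998, 0.0, 0.002]
ft_force: [0.8, -0.2, -0.9]
grip_width: 0.0127
```

```bash
python3 -c "
from s import *
kst();shot('side','s5');shot('top','t5')
print(bot.find_in('top','cuff_mid'))
z=np.load('s5.npz')['im'];a=cv2.resize(z[190:330,240:390][:,:,::-1],(400,400),interpolation=2)
z=np.load('t5.npz')['im'];b=cv2.resize(z[180:330,230:330][:,:,::-1],(300,400),interpolation=2)
cv2.imwrite('pics/c5.png',np.hstack([a,b]))
"
```

```text
t 16.15 p [0.3606 0.014  0.1597] xyaw -172.72 zax [ 0.005  0.001 -1.   ] j [ 0.04  0.01 -0.46  1.1   0.   -0.09] F [ 0.81 -0.19 -0.94] g 0.0127
tip kiln [-129.9  -15.2] z 148.4 tcp kiln [-269.1  -25.4] Fk [ 0.8  -0.23]
[{'at': [0.549, 0.0298, 0.0734], 'confidence': 0.65}]
```

View pics/c5.png

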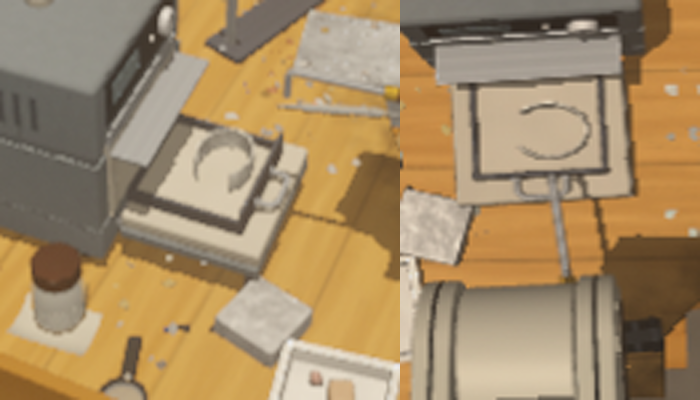

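Request:
move_arm(
  series=[
    [[0,-3.5,0,0,0,6,0],[0,-3.5,0,0,0,8,0],[1,-3.5,0,0,0,8,0],[1.5,-3.5,0,0,0,8,0],[2.5,-3.5,0,0,0,8,0]],
  ],
)

```text
clock: 16.8
eef_pos: [0.4062, -0.155, 0.158]
tool_rot: [-0.385, 0.923, 0.003, -0.001]
ft_force: [1.5, 0.8, -1.2]
grip_width: 0.0128
```

Request:
move_arm(
  series=[
    [[2.8,-3.2,0,0,0,8,0],[2.8,-3,0,0,0,8,0],[2.8,-2,0,0,0,6,0],[2,-1,0,0,0,2,0],[0,0,0,0,0,0,0]],
  ],
)

```text
clock: 17.3
eef_pos: [0.5159, -0.2525, 0.1553]
tool_rot: [-0.572, 0.82, 0.005, -0.001]
ft_force: [-0.0, 0.9, -1.1]
grip_width: 0.0127
```

```bash
python3 -c "
from s import *
kst()
"
```

```text
t 17.3 p [ 0.5159 -0.2525  0.1553] xyaw -110.17 zax [-0.008  0.006 -1.   ] j [-0.46  0.44  0.08  1.23  0.   -1.67] F [-0.02  0.87 -1.1 ] g 0.0127
tip kiln [ -73.4 -171.7] z 143.7 tcp kiln [-128.5 -299.9] Fk [0.02 0.87]
```

Request:
move_arm(
  series=[
    [[3,-0.9,0,-0.5,-0.6,2,0],[3,-0.8,0,0,0,0.5,0],[2.5,-0.5,0,0,0,0,0],[1,-0.2,0,0,0,0,0],[0,0,0,0,0,0,0]],
  ],
)

```text
clock: 17.8
eef_pos: [0.6102, -0.2713, 0.1507]
tool_rot: [-0.589, 0.808, 0.004, -0.002]
ft_force: [0.2, 0.2, -2.0]
grip_width: 0.013
```

```bash
python3 -c "
from s import *
st()
"
```

```text
t 17.8 p [ 0.6102 -0.2713  0.1507] xyaw -107.86 zax [-0.009  0.004 -1.   ] j [-0.42  0.63  0.39  1.34  0.   -1.68] F [ 0.24  0.22 -1.96] g 0.013
```

Request:
move_arm(
  series=[
    [[0.5,-0.5,-1.5,-0.3,-0.5,0.2,0],[0.1,-0.1,-2,0,0,0,0],[0,0,-1.5,0,0,0,0],[0,0,-0.5,0,0,0,0],[0,0,0,0,0,0,0]],
  ],
)

```text
clock: 18.3
eef_pos: [0.612, -0.2725, 0.0934]
tool_rot: [-0.59, 0.808, 0.003, -0.002]
ft_force: [-0.5, 0.2, -1.9]
grip_width: 0.0131
```

```bash
python3 -c "
from s import *
st();shot('wrist','w6')
z=np.load('w6.npz')['im'];cv2.imwrite('pics/w6.png',z[:,:,::-1])
"
```

```text
t 18.3 p [ 0.612  -0.2725  0.0934] xyaw -107.75 zax [-0.006  0.002 -1.   ] j [-0.42  0.66  0.3   1.22 -0.   -1.68] F [-0.53  0.18 -1.87] g 0.0131
```

View pics/w6.png

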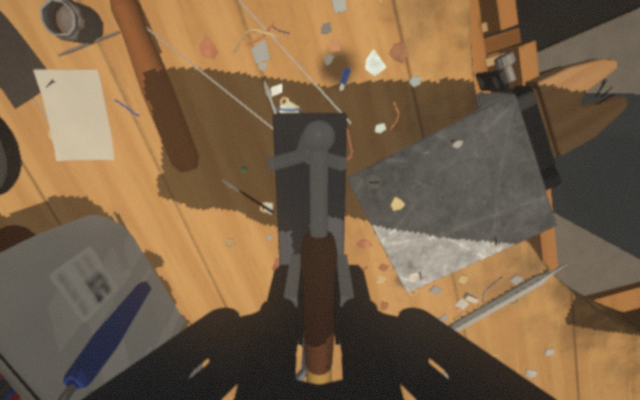

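Request:
move_arm(
  series=[
    [[0.4,-0.5,0,-0.3,-0.4,0,0],[0.1,-0.1,-0.5,0,0,0,0],[0,0,-1,0,0,0,0],[0,0,-0.5,0,0,0,0],[0,0,0,0,0,0,0]],
  ],
)

```text
clock: 18.85
eef_pos: [0.6189, -0.2798, 0.0759]
tool_rot: [-0.589, 0.808, -0.004, 0.001]
ft_force: [0.7, 0.5, -1.4]
grip_width: 0.0129
```

```bash
python3 -c "
from s import *
st()
"
```

```text
t 18.85 p [ 0.6189 -0.2798  0.0759] xyaw -107.79 zax [ 0.007 -0.006 -1.   ] j [-0.42  0.68  0.29  1.17 -0.   -1.68] F [ 0.68  0.46 -1.39] g 0.0129
```

Request:
move_arm(
  series=[
    [[-0.25,0.2,0,0,0,0,0],[0,0,-0.5,0,0,0,0],[0,0,-0.5,0,0,0,0],[0,0,-0.3,0,0,0,0],[0,0,0,0,0,0,0]],
  ],
)

```text
clock: 19.35
eef_pos: [0.6159, -0.2774, 0.0615]
tool_rot: [-0.589, 0.808, -0.004, 0.001]
ft_force: [-0.6, -0.0, -1.8]
grip_width: 0.013
```

```bash
python3 -c "
from s import *
st()
"
```

```text
t 19.35 p [ 0.6159 -0.2774  0.0615] xyaw -107.78 zax [ 0.006 -0.006 -1.   ] j [-0.42  0.69  0.26  1.13 -0.   -1.68] F [-0.58 -0.   -1.79] g 0.013
```

Request:
move_arm(
  series=[
    [[0,0,-0.2,0,0,0,0],[0,0,0,0,0,0,0],[0,0,0,0,0,0,0.15],[0,0,0,0,0,0,0.25],[0,0,0,0,0,0,0.4]],
  ],
)

```text
clock: 19.85
eef_pos: [0.6167, -0.2777, 0.0603]
tool_rot: [-0.589, 0.808, -0.005, 0.001]
ft_force: [0.1, 0.2, 0.3]
grip_width: 0.0334
```

Request:
move_arm(
  series=[
    [[0,0,0,0,0,0,0.7],[0,0,0,0,0,0,1],[0,0,0,0,0,0,1],[0,0,0,0,0,0,1],[0,0,0,0,0,0,1]],
  ],
)

```text
clock: 20.35
eef_pos: [0.6176, -0.2781, 0.0616]
tool_rot: [-0.589, 0.808, -0.006, 0.002]
ft_force: [0.9, -0.3, -0.7]
grip_width: 0.0854
```

```bash
python3 -c "
from s import *
st()
"
```

```text
t 20.35 p [ 0.6176 -0.2781  0.0616] xyaw -107.79 zax [ 0.01  -0.007 -1.   ] j [-0.42  0.69  0.26  1.13 -0.   -1.68] F [ 0.88 -0.33 -0.68] g 0.0854
```

Open and clear of the handle; lift straight up and check.

Request:
move_arm(
  series=[
    [[0,0,2,0,0,0,1],[0,0,3,0,0,0,1],[0,0,4,0,0,0,1],[0,0,4,0,0,0,1],[0,0,3,0,0,0,1]],
  ],
)

```text
clock: 20.85
eef_pos: [0.6119, -0.2755, 0.2183]
tool_rot: [-0.589, 0.808, 0.001, -0.002]
ft_force: [1.0, -0.8, 0.0]
grip_width: 0.0857
```

Request:
move_arm(
  series=[
    [[-4,-3,0,0,0,0,1],[-4,-4,0,0,0,0,1],[-4,-4,0,0,0,0,1],[-2,-2,0,0,0,0,1],[0,0,0,0,0,0,1]],
  ],
)

```text
clock: 21.35
eef_pos: [0.4775, -0.4042, 0.2271]
tool_rot: [-0.592, 0.806, -0.007, 0.001]
ft_force: [0.1, -0.5, 0.4]
grip_width: 0.0853
```

```bash
python3 -c "
from s import *
st();shot('side','s7');shot('top','t7')
print(bot.find_in('top','cuff_mid'),bot.find_in('top','hook_grip'))
z=np.load('s7.npz')['im'];a=cv2.resize(z[150:310,190:400][:,:,::-1],(525,400),interpolation=2)
z=np.load('t7.npz')['im'];b=cv2.resize(z[170:270,230:450][:,:,::-1],(700,318),interpolation=2)
cv2.imwrite('pics/s7c.png',a);cv2.imwrite('pics/t7c.png',b)
"
```

```text
t 21.35 p [ 0.4775 -0.4042  0.2271] xyaw -107.44 zax [ 0.011 -0.01  -1.   ] j [-0.7   0.49  0.35  1.42 -0.   -1.97] F [ 0.14 -0.46  0.39] g 0.0853
[{'at': [0.6265, 0.208, 0.0647], 'confidence': 0.33}] [{'at': [0.6205, -0.255, 0.0749], 'confidence': 0.87}]
```

View pics/s7c.png

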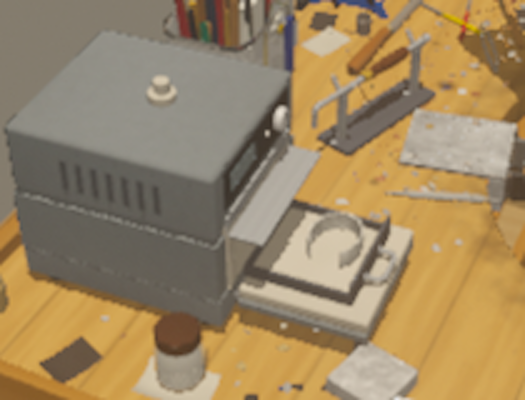

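View pics/t7c.png

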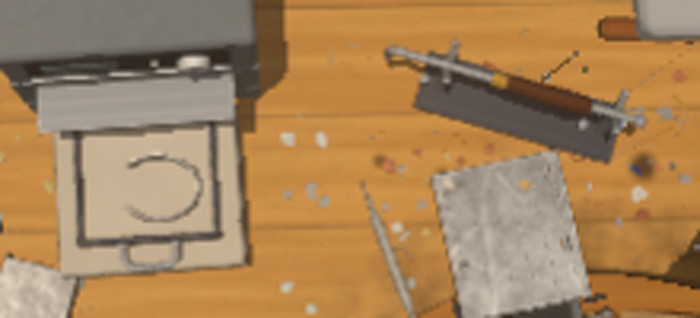

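```bash
python3 -c "
from s import *
T=c2w('top');o=np.array([.628,.0539]);th=np.radians(3.1);Rk=np.array([[np.cos(th),np.sin(th)],[-np.sin(th),np.cos(th)]])
d=rays(bot.camera_info('top'),[[230+165/3.18,170+187/3.18]])[0]@T[:3,:3].T;p=T[:3,3]+d*(.077-T[2,3])/d[2];print(p,Rk@(p[:2]-o))
C=np.load('t7.npz')['C'];C0=np.load('top0.npz')['C']
for v,u in [(200,400),(188,358),(198,395)]:
  print(C[v,u],C0[v,u])
bot.job_done();st()
"
```

```text
[0.54993104 0.03388354 0.077     ] [-0.07903719 -0.01576529]
[ 0.61551419 -0.26105702  0.08296533] [ 0.6164365  -0.26190424  0.07831462]
[ 0.65015482 -0.15798556  0.07412139] [ 0.64923327 -0.15761664  0.0781811 ]
[ 0.62236269 -0.25005028  0.0754891 ] [ 0.62197757 -0.24972517  0.0773862 ]
the job is handed in; nothing more can be done
the job is handed in; nothing more can be done
```

I drew the tray out onto the door, put the hook back in its rest and handed the job in at about 21 s of the 61 s allowed. No verdict is reported.

- **Reaching in:** I took the hook from its rest, turned it to face the kiln and slid it in under the shield. The tip touched the tray's front wall at about 63 mm inside the mouth, at about 2.4 N.
- **Drawing out:** I backed off a few millimetres and lowered the finger into the loop with no noticeable resistance. I then pulled the tray straight out; the force readings I took were about 1.5 to 2.5 N. After that I unhooked and lifted clear.
- **Cuff:** In the last top and side pictures it stands upright on the tray. Its centre is about 79 mm in front of the mouth, so its back edge is roughly 50 mm clear.
- **Hook:** It lies in both forks with its hook end as at first. The network puts its grip at a height of 74.9 mm. The hand was released within about 2 mm of where it first gripped the hook.
- **Robot, jar and block:** The arm is clear of everything. Going by the pictures, the jar and the steel block stand where they were.

**Checks that disagreed:** in the last top view the network's only report for the cuff was the jar, at low confidence (0.33), so I worked out the cuff's position from the picture myself. Two views of the hook tip before it went in differed by about 3 to 5 mm, which did not matter.

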